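# Load the bench tumbler and hold its sprung cover shut

### The job

Load the bench tumbler: first lift the loading tray by its bar to tip all four wooden knobs into the hopper, and let the tray back down. Then turn the wing fastener on the front ledge until it lines up with the slot in the sprung cover, and after that push the cover down over the fastener, fully shut and flush on the frame. Finish while still pressing it shut, for it springs open when let go, and leave everything else on the bench where it is.

Things in the scene. Friction and masses are not known exactly. Their poses are not given: they have to be found in the camera images.
- tumbler: bench tumbler, a grey steel machine fixed to the bench, turned up to 0.25 rad. Origin: centre of its underside. Its x runs from front (near the robot) to rear, y to its left, z up. Frame x -120 to +105 mm, y -110 to +110, top 120 mm above the bench, with a flat ledge in front (x -120 to -60) and one at the rear; motor on the +y side out to y +181, 97 mm high
- tray (a joint): angle of the steel loading tray hinged on the tumbler's -y side, rad: 0 = level on its stop, grows as the outer (-y) end is lifted, limit 1.5. 100 mm wide, walls 27 mm on two sides and outer end, open towards the hopper. At about 1.2 rad everything slides into the hopper. 0.3 kg; it falls back to 0 when let go
- tray_hinge (a point): point on the tray's hinge axis (the axis runs along the tumbler's x), half-way along the tray, 95 mm above the bench
- tray_bar (a point): centre of the tray's lifting bar: round, 10 mm thick, 90 mm long, parallel to the hinge, held by an arm at each end, 165 mm out from the hinge axis and level with it. 50 mm are open between bar and tray wall, 60 mm or more under the bar. It can be pinched from above and rolls between the fingers as the tray tips
- fastener (a joint): angle of the wing fastener, rad: 0 = wing along the tumbler's x axis, in line with the slot of the shut cover; positive = counter-clockwise from above. It starts at 0.9 to 1.45 and must be turned clockwise; range -0.5 to 1.6, so nothing stops it at 0. It stays where it is left (0.04 N m of friction)
- wing (a point): centre of the fastener's wing, an upright steel plate 32 mm long, 8 mm thick and 24 mm high (from 14 to 38 mm above the front ledge) on an upright stem at its middle, the turning axis; this point is 26 mm above the ledge. The point's x axis runs along the wing's length
- cover (a joint): angle of the cover, rad: 0 = shut flat on the frame (a stop), grows as it opens upward; starts at 1.38 to 1.52 (limit 1.57). A spring drives it open: pushing it down takes up to 1.2 N m about the hinge, keeping it shut 0.6 to 1.2 N m; let go, it springs open. If the wing is not in line with the slot, the cover lands on the wing and stays about 0.2 rad open
- cover_hinge (a point): middle of the cover's hinge axis, which runs along the tumbler's y on the rear ledge, 122 mm above the bench; it lies in the cover's underside, which runs 215 mm from here towards the tumbler's front when shut. The point turns with the cover: -x runs from hinge to free edge, +z is the outer face (up when shut, away from the robot when open)
- cover_slot (a point): centre of the slot in the aluminium cover, on the outer face, 175 mm from the hinge. Cover 215 mm long, 200 wide, 5 thick; slot 44 mm along the cover, 18 wide: the wing passes through when in line and then stands 31 mm out of the shut cover. The outer face between slot and hinge is plain and free to press on
- knob0_center (a point): turned wooden drawer knob, 30 mm across and 28 mm tall, 14 to 28 g; this is its centre. It starts in the loading tray
- knob1_center (a point): turned wooden drawer knob, 30 mm across and 28 mm tall, 14 to 28 g; this is its centre. It starts in the loading tray
- knob2_center (a point): turned wooden drawer knob, 30 mm across and 28 mm tall, 14 to 28 g; this is its centre. It starts in the loading tray
- knob3_center (a point): turned wooden drawer knob, 30 mm across and 28 mm tall, 14 to 28 g; this is its centre. It starts in the loading tray
- board_mid (a point): round wooden board, 210 mm across, 22 mm thick, lying flat on the left of the bench (a bystander; this point is at its middle)
- sander_mid (a point): blue palm sander, 104 mm tall, standing on the round board (a bystander; this point is at its middle)
- sandblock_mid (a point): cork sanding block 50 x 90 x 30 mm lying in front of the tumbler, to the left (a bystander; this point is at its middle)
- pliers_mid (a point): pliers with red grips, about 150 mm long, 22 mm high, lying in front of the loading tray, to the right (a bystander; this point is at its middle)
- driver_mid (a point): screwdriver lying to the right of the tumbler, under 35 mm high (a bystander; this point is at its middle)
- jar_mid (a point): closed jar, 68 mm across, 85 mm tall, standing behind and to the right of the tumbler (a bystander; this point is at its middle)
- glue_mid (a point): white glue bottle with orange cap, 60 mm across, 170 mm tall, standing behind and to the left (a bystander; this point is at its middle)
- hopper (a point): centre of the hopper's inner floor, 30 mm above the bench. The hopper is open at the top, 130 mm along the tumbler's x, 200 mm along y; its walls reach 120 mm above the bench, but only 80 mm on the -y side, where the tray tips in
Mind the look-alikes: they are no part of the job. What is shaped like the part that bears knob1_center but purple is not meant. What is shaped like the part that bears knob0_center but black is not meant.

How it is judged:
On the way, in this order (a step that is already met when the one before it is completed fails the run):
1. all four knobs lie in the hopper (z of each of knob0_center, knob1_center, knob2_center, knob3_center in the frame of tumbler below 0.085 m and x of knob0_center in the frame of tumbler between -0.065 and 0.075 m and y of knob0_center in the frame of tumbler between -0.105 and 0.105 m and x of knob1_center in the frame of tumbler between -0.065 and 0.075 m and y of knob1_center in the frame of tumbler between -0.105 and 0.105 m and x of knob2_center in the frame of tumbler between -0.065 and 0.075 m and y of knob2_center in the frame of tumbler between -0.105 and 0.105 m and x of knob3_center in the frame of tumbler between -0.065 and 0.075 m and y of knob3_center in the frame of tumbler between -0.105 and 0.105 m), for 0.2 s.
2. the wing fastener is lined up with the slot (value of joint fastener between -0.2 and 0.2 rad), for 0.3 s.
3. the cover is pressed shut on the frame by the robot (value of joint cover below 0.025 rad and contact force between any of the fingers, the arm and cover above 1 N), for 0.3 s.
At the end, for the whole second after the job is handed in: The robot is still pressing the cover (over 1 N) and it is shut to within 0.025 rad (5 mm at its free edge), the wing is within 0.2 rad of the slot's direction, all four knobs are inside the hopper below its rim, and the tray is back down (within 0.2 rad) (all of step 1 and all of step 2 and all of step 3 and value of joint tray below 0.2 rad); the arm keeps its last pose, push and grip.
It fails at once if a bystander on the bench is moved by more than 40 mm (distance of any of board_mid, sander_mid, sandblock_mid, pliers_mid, driver_mid, jar_mid, glue_mid from where it was at the start of the episode above 0.04 m).
It also fails if it takes over 72 s, if anything falls off the work surface, if the arm or the gripper's body presses on something with over 40 N, if the wrist force passes 120 N, or if a joint passes its speed limit or range.

### The arm

A 6-joint arm with a two-finger parallel gripper is mounted at the origin on the work surface. World frame = base frame: x ahead of the robot, y to its left, z up, the work surface at z = 0. Lengths are in m, angles in rad, forces in N, time in s.
With the tool pointing down it reaches from about 0.25 to 0.725 m from the base axis. Payload 4 kg.
Tool frame: the origin (TCP) lies midway between the tips of the shut fingers; the grasp point (between the pads) lies 19 mm behind it (bot.hold_point_z is the distance from the TCP to the grasp point, in m); z points along the fingers, y is the direction in which the jaws open and shut (so a half turn about z gives the same grasp; the last joint's range is limited). The gripper opens to 85 mm and grips with 20 to 120 N. Pads are 22 mm wide; open, the fingers measure 114 mm over their backs; the gripper's body (76 mm by 85 mm) begins 54 mm behind the grasp point. The pads swing forward as they close: fully open they stand 13 mm farther back than shut.
Start: joints at [-1.248, 0.241, 0.005, 1.335, 0, 1.571], TCP at [0.159, -0.474, 0.231] pointing down, gripper open.
Joint ranges: [-2.72, 2.72], [-1.05, 1.87], [-1.09, 1.28], [-1.99, 2.15], [-1.42, 1.44], [-3.14, 3.14]. Speed limits (rad/s): [2.79, 2.79, 3.14, 3.14, 3.14, 3.14].

### API

Orientations are given as a unit quaternion [x, y, z, w].
In Python, from workcell import status, viewer, order, bot gives the robot as it stands.
- The arm moves only by the tool servo_tool, never from a script. Its argument "increments" is a list of rows, each a list of 3 entries, a list of its own where there are three numbers: the closure in counts, from 0 (fully open) to 255 (shut), then the shift along the tool's x, y, z in mm, then the turn about the tool's z in degrees. A call has exactly 10 rows; each row shifts and turns the commanded pose from where the row before left it, along the tool's axes as they then stand; what a row does not reach is not made up. A row lasts 1/10 s, in which the tool goes at most 50 mm and 8.59 degrees, less where a joint would pass 70% of its speed; a pose out of reach is approached as far as the arm can. A call is refused whole if a number of a shift passes 50 or a number of a turn 8.59, either way. A call with a gripper value outside its range is refused whole. The fingers move at their own pace and stop on an object; the grip force is fixed at half the most. Time passes only in rows, so rows that do not move let the fingers close, or fill a call up. It gives the time, the measured TCP pose, the force and the opening at its end, in the units of the state.
- status.get_obs(): the state, without advancing time (a new reading comes with each control period).
- viewer.camera(name): name is "scene" or "top" or "wrist"; returns (picture, depth): 420x560x3 uint8, red, green, blue; 420x560 float32, m along the optical axis (not along the pixel's ray), 0 where there is no reading.
- viewer.get_calibration(name): a dict with "K" (3x3 intrinsics, pixels), "position" and "orientation" of the camera in the world. Camera axes: x right, y up, looking along -z (the intrinsics and any distortion apply to the point x, -y, -z); pixel columns grow to the right and rows downward; lengths in m; the calibration is good to about 2 mm. A picture is of the moment at which its call begins: read the wrist's pose just before it. get_calibration takes no time and is no camera call; for the wrist camera it gives the pose at the moment of the call.
- order.job_done(): hands the job in, once; it reports no verdict.
The state is a dict: "clock": time; "joint_pos": joint angles; "joint_vel": joint speeds; "tau": joint torques, N m; "eef_pos": TCP position; "tool_rot": TCP orientation; "ft_force": force on the tool from outside, world axes, zero at the start; "ft_torque": the same for the moment, N m; "grip_width": finger opening in m.
Only numpy, scipy, OpenCV 4.12 (cv2) and the standard library are available. Lean on these libraries where they do the work, as an engineer would, in place of code of your own. Each camera call takes 0.05 s, during which the arm holds its last target.

## Working session

There is one attempt and no reset: what is moved stays moved. The work goes in short steps, Python scripts to look and compute and a tool call to move; the robot and the scene stay as the last step left them, time stands still between calls to the robot, and variables do not carry over. Pictures are saved under pics/ and viewed, and the job is handed in when it is done.

Besides the shell and the picture viewer there is one more tool, called after "Emit:" by a JSON object that holds its "name" and its "arguments". servo_tool: Moves the arm, as the interface text tells. Its arguments: {"type":"object","properties":{"increments":{"type":"array","items":{"type":"array"}}},"required":["increments"]}

```bash
ls; mkdir -p pics
cat > h.py <<'E'
import numpy as np, cv2
from scipy.spatial.transform import Rotation as R
from workcell import status, viewer, order, bot
def grab(name,tag):
    cal=viewer.get_calibration(name); im,d=viewer.camera(name)
    cv2.imwrite(f'pics/{tag}.png',im[:,:,::-1]); np.savez(f'pics/{tag}.npz',im=im,d=d,K=cal['K'],p=cal['position'],q=cal['orientation'])
    return im,d,cal
def load(tag):
    z=np.load(f'pics/{tag}.npz'); return z
def cloud(z):
    d=z['d'];K=z['K'];h,w=d.shape
    u,v=np.meshgrid(np.arange(w),np.arange(h))
    x=(u-K[0,2])/K[0,0]*d; y=(v-K[1,2])/K[1,1]*d
    P=np.stack([x,-y,-d],-1)
    return R.from_quat(z['q']).apply(P.reshape(-1,3)).reshape(h,w,3)+z['p']
def proj(z,X):
    p=R.from_quat(z['q']).inv().apply(np.atleast_2d(X)-z['p'])
    K=z['K'];return np.stack([K[0,0]*p[:,0]/-p[:,2]+K[0,2],K[1,1]*-p[:,1]/-p[:,2]+K[1,2]],-1)
E
python3 - <<'E'
from h import *
for n in ['scene','top','wrist']:
    im,d,c=grab(n,n+'0'); print(n,c)
print(status.get_obs()); print([a for a in dir(bot) if a[0]!='_'], bot.hold_point_z)
E
```

```text
pics
scene {'K': array([[401.78768223,   0.        , 277.13188296],
       [  0.        , 401.78768223, 209.63998149],
       [  0.        ,   0.        ,   1.        ]]), 'position': array([ 0.90596201, -0.27668423,  0.93670027]), 'orientation': array([0.23717598, 0.11961382, 0.42462316, 0.865526  ])}
top {'K': array([[484.19222922,   0.        , 281.18075073],
       [  0.        , 484.19222922, 212.16678204],
       [  0.        ,   0.        ,   1.        ]]), 'position': array([0.36466767, 0.01485888, 1.32869506]), 'orientation': array([-0.04909017,  0.03683892,  0.7164549 , -0.69492836])}
wrist {'K': array([[340.96475751,   0.        , 281.76807596],
       [  0.        , 340.96475751, 207.19645625],
       [  0.        ,   0.        ,   1.        ]]), 'position': array([ 0.22074559, -0.45387285,  0.37411932]), 'orientation': array([-0.10587964,  0.07802537, -0.57891863,  0.80470788])}
{'clock': 0.15, 'joint_pos': array([-1.24800868e+00,  2.41240331e-01,  4.06536269e-03,  1.33521951e+00,
        5.04859630e-06,  1.57080179e+00]), 'joint_vel': array([ 0.00016503, -0.00316855,  0.00382373, -0.0004265 ,  0.00032733,
        0.00025868]), 'tau': array([-7.22948289e-05, -3.72634721e+01,  2.52638716e+01,  1.23804456e-02,
       -5.06769709e-05, -1.47962726e-05]), 'eef_pos': array([ 0.15845757, -0.47372963,  0.23062936]), 'tool_rot': array([ 9.87004388e-01,  1.60691320e-01, -1.25917742e-04, -7.89098564e-04]), 'ft_force': array([0.6360518, 1.2812671, 0.5380269]), 'ft_torque': array([-0.02361695, -0.03260286,  0.01065339]), 'grip_width': 0.08538275653649059}
['Unreachable', 'hold_point_z'] 0.0187
```

View pics/scene0.png

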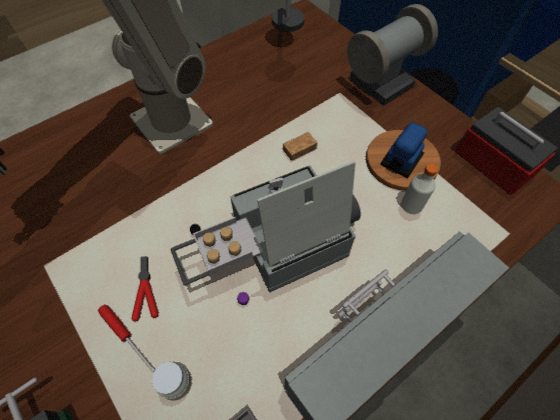

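View pics/top0.png

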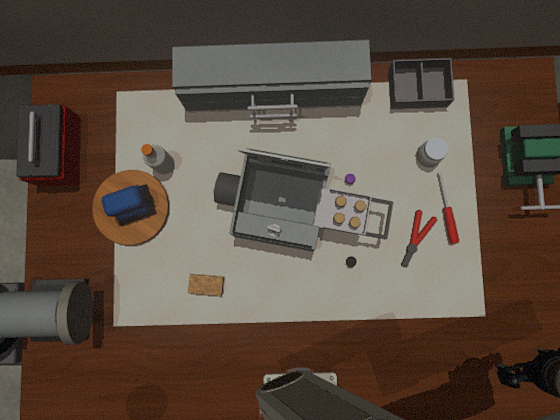

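View pics/wrist0.png

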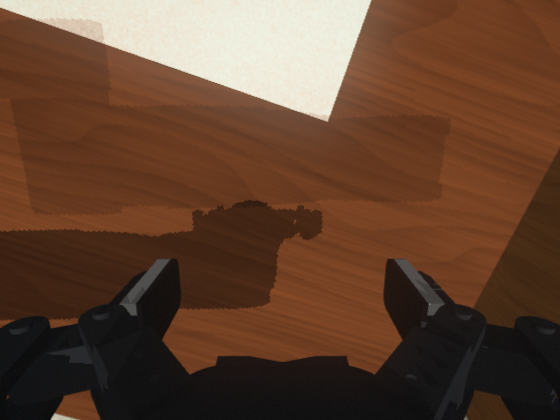

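The top view shows the tumbler centred near (283,200), tray with four knobs near (350,212), bar near (387,218), wing near (273,231), pliers (417,238), and purple and black decoy knobs at (350,180) and (351,262). Now I'll measure these.

Run:
```python
from h import *
z=load('top0');C=cloud(z)
im=z['im'][130:280,200:460][:,:,::-1]
cv2.imwrite('pics/top0c.png',cv2.resize(im,None,fx=3,fy=3,interpolation=cv2.INTER_CUBIC))
z2=load('scene0')
cv2.imwrite('pics/scene0c.png',cv2.resize(z2['im'][150:300,160:380][:,:,::-1],None,fx=3.5,fy=3.5,interpolation=cv2.INTER_CUBIC))
for uv in [(387,217),(371,206),(385,235),(273,231),(240,225),(310,240),(283,200),(350,150),(341,200)]:
    print(uv,C[uv[1],uv[0]].round(4))
# height maps points z in 0.11-0.125 -> frame top
m=(np.abs(C[...,2]-0.12)<0.006)&(C[...,1]<0.3)&(C[...,1]>-0.2)&(C[...,0]>0.2)&(C[...,0]<0.6)
v,u=np.where(m); print(len(u),u.min(),u.max(),v.min(),v.max())
out=np.zeros((420,560),np.uint8); zz=np.clip(C[...,2]/0.35*255,0,255).astype(np.uint8)
cv2.imwrite('pics/top0h.png',cv2.resize(cv2.applyColorMap(zz,cv2.COLORMAP_JET)[130:280,200:460],None,fx=3,fy=3,interpolation=cv2.INTER_NEAREST))
```

```text
(387, 217) [ 0.4942 -0.2346  0.1005]
(371, 206) [ 0.5362 -0.2122  0.0034]
(385, 235) [ 0.4484 -0.2264  0.1036]
(273, 231) [0.4642 0.0549 0.1396]
(240, 225) [0.4837 0.1382 0.118 ]
(310, 240) [ 0.4404 -0.0361  0.1218]
(283, 200) [0.5575 0.0292 0.0252]
(350, 150) [ 0.6968 -0.1624 -0.0007]
(341, 200) [ 0.5376 -0.1168  0.1284]
2578 230 371 180 249
```

View pics/top0c.png

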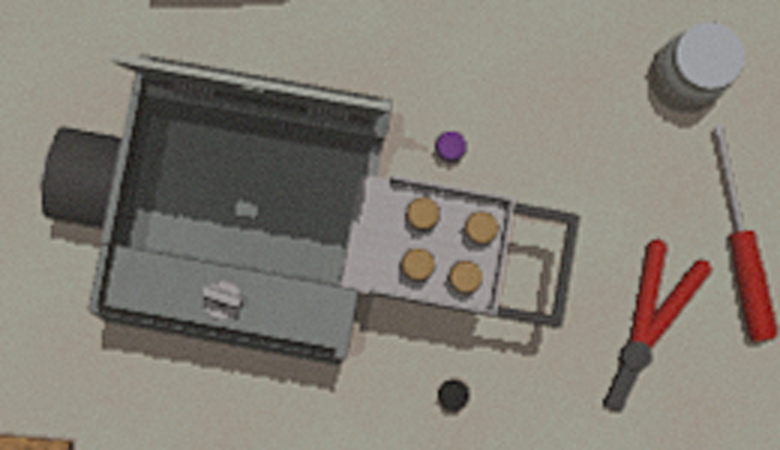

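View pics/top0h.png

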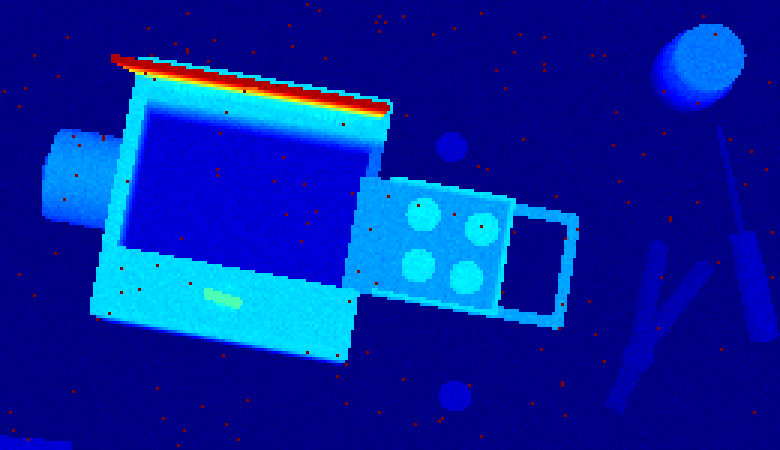

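View pics/scene0c.png

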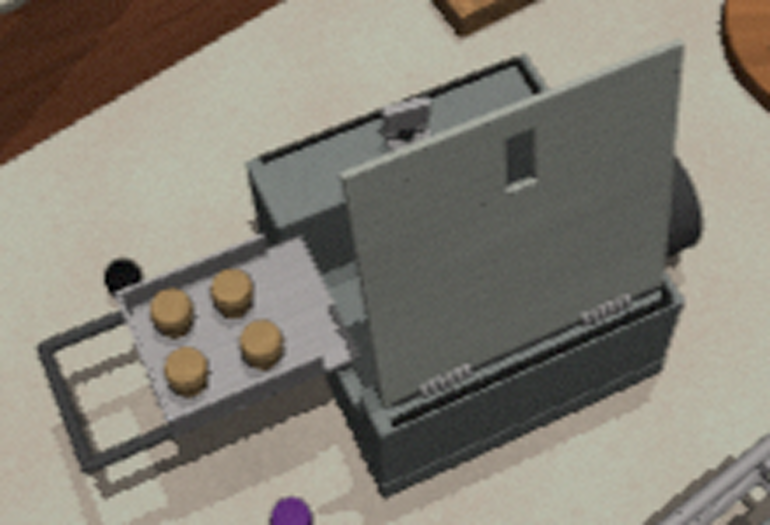

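Run:
```python
from h import *
z=load('top0');C=cloud(z)
def sel(zr,ur,vr,src=C):
    m=np.zeros(C.shape[:2],bool); m[vr[0]:vr[1],ur[0]:ur[1]]=1
    m&=(C[...,2]>zr[0])&(C[...,2]<zr[1]); return C[m]
# ledge top
L=sel((.112,.128),(228,330),(205,255))
r=cv2.minAreaRect(L[:,:2].astype(np.float32)*1000); print('ledge',r,len(L),np.median(L[:,2])); print(cv2.boxPoints(r))
B=sel((.08,.115),(384,394),(195,245)); 
r=cv2.minAreaRect(B[:,:2].astype(np.float32)*1000); print('bar',r,len(B)); print(cv2.boxPoints(r), np.median(B[:,2]))
vx=cv2.fitLine(B[:,:2].astype(np.float32),cv2.DIST_L2,0,.01,.01).ravel(); print(vx,np.degrees(np.arctan2(vx[1],vx[0])))
W=sel((.133,.18),(262,286),(222,240)); print('wing',W.mean(0),len(W)); r=cv2.minAreaRect(W[:,:2].astype(np.float32)*1000);print(r);print(cv2.boxPoints(r))
vx=cv2.fitLine(W[:,:2].astype(np.float32),cv2.DIST_L2,0,.01,.01).ravel();print(np.degrees(np.arctan2(vx[1],vx[0])),W[:,2].max())
# tray + frame from scene
z2=load('scene0');D=cloud(z2)
m=(D[...,2]>.13)&(D[...,2]<.36)&(D[...,0]>.5)&(D[...,0]<.75)&(abs(D[...,1])<.25)
P=D[m];
from numpy.linalg import svd
for _ in range(5):
    c=P.mean(0);n=svd(P-c,full_matrices=False)[2][2];P=P[abs((P-c)@n)<.006]
if n[2]<0:n=-n
print('cover n',n,len(P),'c',c,'angle',np.pi/2-np.arcsin(n[2]),'yaw',np.degrees(np.arctan2(n[1],n[0])),'zmax',P[:,2].max())
m=(D[...,2]>.133)&(D[...,2]<.18)&(D[...,0]>.4)&(D[...,0]<.5)&(abs(D[...,1]-.05)<.04);print('wing scene',D[m].mean(0),m.sum(),D[m].max(0),D[m].min(0))
m=(D[...,2]>.08)&(D[...,2]<.115)&(D[...,1]<-.22);print('bar scene',m.sum(), D[m].mean(0));r=cv2.minAreaRect(D[m][:,:2].astype(np.float32)*1000);print(cv2.boxPoints(r))
```

```text
ledge ((470.8341064453125, 40.31785583496094), (243.86611938476562, 75.66049194335938), 76.28740692138672) 2072 0.11986987536475713
[[405.17767 -69.17203]
 [478.68164 -87.10748]
 [536.49054 149.80774]
 [462.98657 167.7432 ]]
bar ((487.8562316894531, -236.80133056640625), (20.957229614257812, 100.02066040039062), 86.34483337402344) 173
[[ 437.2796  -244.0704 ]
 [ 537.0968  -250.44687]
 [ 538.43286 -229.53226]
 [ 438.61566 -223.15579]] 0.10081799241854861
[ 0.98923236 -0.14635344  0.49215552 -0.23670712] -8.415663
wing [0.46737982 0.05250232 0.15534544] 52
((467.307861328125, 52.669525146484375), (31.066150665283203, 8.650875091552734), 68.8462905883789)
[[457.66846   39.74406 ]
 [465.7364    36.62221 ]
 [476.94727   65.594986]
 [468.87933   68.71684 ]]
70.03806 0.16263721821480126
cover n [ 0.96021744 -0.20857216  0.18568826] 6070 c [0.62105259 0.01510119 0.2442504 ] angle 1.384024067847618 yaw -12.255043774660644 zmax 0.3370203838073401
wing scene [0.47047233 0.0500757  0.15017544] 108 [0.47729116 0.06666875 0.16020591] [0.46128239 0.03521822 0.13457552]
bar scene 1464 [ 0.34665904 -0.34176353  0.09186994]
[[-526.8246  -316.2757 ]
 [ 606.54065 -681.5043 ]
 [ 734.8976  -283.19122]
 [-398.46765   82.03735]]
```

```bash
cat > fit.py <<'E'
from h import *
from scipy.optimize import least_squares
E
python3 - <<'E'
from h import *
z=load('top0');C=cloud(z)
# front edge of ledge: per column, last row with z>0.108
pts=[]
for u in range(236,314):
    col=C[205:262,u,2]; v=205+np.where(abs(col-.119)<.009)[0].max(); pts.append(C[v,u])
pts=np.array(pts); l=cv2.fitLine(pts[:,:2].astype(np.float32),cv2.DIST_HUBER,0,.01,.01).ravel();
print('front edge',l,np.degrees(np.arctan2(l[1],l[0]))%180-90)
# left edge (+y) per row
pts=[]
for v in range(165,230):
    row=C[v,225:260,2]; k=np.where(abs(row-.119)<.006)[0]
    if len(k): pts.append(C[v,225+k.min()])
pts=np.array(pts); l2=cv2.fitLine(pts[:,:2].astype(np.float32),cv2.DIST_HUBER,0,.01,.01).ravel(); print('left',l2,np.degrees(np.arctan2(l2[1],l2[0])))
# right edge on ledge rows
pts=[]
for v in range(228,248):
    row=C[v,300:345,2]; k=np.where(abs(row-.119)<.006)[0]
    if len(k): pts.append(C[v,300+k.max()]);
print('right',np.array(pts)[:,:2].round(4).tolist())
# bar outer edge
pts=[];pin=[]
for v in range(206,236):
    row=C[v,375:400,2]; k=np.where(abs(row-.1)<.012)[0]
    if len(k): pts.append(C[v,375+k.max()]);pin.append(C[v,375+k.min()])
for p in (pts,pin):
    p=np.array(p);l3=cv2.fitLine(p[3:-3,:2].astype(np.float32),cv2.DIST_HUBER,0,.01,.01).ravel();print('bar',l3,np.degrees(np.arctan2(l3[1],l3[0])),p[0],p[-1])
# wall outer end tray
P=C[(C[...,2]>.108)&(C[...,2]<.125)&(C[...,1]<-.15)&(C[...,1]>-.3)&(C[...,0]>.4)&(C[...,0]<.62)];print(len(P))
E
```

```text
front edge [0.21152134 0.97737336 0.43841487 0.05271901] -12.211525
left [ 0.97762394 -0.21036023  0.55517447  0.14508224] -12.143463
right [[0.4685, -0.0996], [0.4657, -0.1146], [0.4628, -0.1218], [0.4608, -0.1223], [0.46, -0.057], [0.4574, -0.0568], [0.4549, -0.0567], [0.4525, -0.0541], [0.45, -0.0541], [0.4474, -0.0538], [0.4448, -0.0537], [0.4426, -0.0538], [0.4401, -0.0512], [0.4377, -0.0511], [0.4352, -0.051], [0.4327, -0.0509], [0.4299, -0.0506], [0.4277, -0.0508], [0.4252, -0.0481], [0.4229, -0.0482]]
bar [ 0.97631794 -0.21634059  0.48508385 -0.24085757] -12.494187 [ 0.52202319 -0.24627062  0.10063369] [ 0.44815381 -0.23126775  0.10428494]
bar [ 0.97698516 -0.2133072   0.48096767 -0.23227239] -12.316233 [ 0.52267125 -0.24198748  0.09684415] [ 0.44944704 -0.20204942  0.09898541]
189
```

Tumbler yaw is about -12.25° with its origin near (0.556, 0.034). The bar is near (0.488, -0.238, 0.095) and the wing near (0.467, 0.0525), about 1.43 rad off. First move: over the bar, with the fingers partly closed and a small turn at the end to learn the sign of j6.

Emit:
{"name": "servo_tool", "arguments": {"increments": [[120,[43,-13,0],0],[120,[43,-13,0],0],[120,[43,-13,0],0],[120,[43,-13,0],0],[120,[43,-13,0],0],[120,[43,-13,0],0],[120,[43,-13,0],0],[120,[43,-13,0],0],[120,[43,-15,0],0],[120,[0,0,0],6]]}}

```text
clock: 1.15
eef_pos: [0.4916, -0.2349, 0.2304]
tool_rot: [0.994, 0.111, 0.001, -0.001]
ft_force: [-0.4, -0.7, -0.3]
grip_width: 0.0453
```

Run:
```python
from h import *
o=status.get_obs();print(o['clock'],o['joint_pos'].round(3),o['eef_pos'].round(4),o['grip_width'])
x=R.from_quat(o['tool_rot']).as_matrix();print(np.degrees(np.arctan2(x[1,0],x[0,0])))
grab('wrist','w1')
# overlay of model in top0
z=load('top0');im=z['im'][:,:,::-1].copy()
yaw=np.radians(-12.25);Rz=R.from_euler('z',yaw).as_matrix();O=np.array([.5558,.0338,0])
f=lambda p:O+Rz@np.array(p)
cv2.imwrite('pics/_.png',im)
big=cv2.resize(im[130:280,200:460],None,fx=3,fy=3,interpolation=cv2.INTER_CUBIC)
def line(a,b,c):
    q=(proj(z,[f(a),f(b)])-[200,130]+.5)*3; q=q.astype(int); cv2.line(big,tuple(map(int,q[0])),tuple(map(int,q[1])),c,1)
t=.12
for a,b in [((-.12,-.11),(-.12,.11)),((-.12,.11),(.105,.11)),((.105,.11),(.105,-.11)),((.105,-.11),(-.12,-.11)),((-.06,-.11),(-.06,.11))]: line((*a,t),(*b,t),(0,255,0))
line((-.009-.045,-.28,.095),(-.009+.045,-.28,.095),(0,0,255))
line((-.09-.016,0,.158),(-.09+.016,0,.158),(255,0,0))
cv2.imwrite('pics/ov.png',big)
```

```text
1.15 [-4.470e-01  3.300e-01  1.250e-01  1.365e+00  2.000e-03  2.473e+00] [ 0.4916 -0.2349  0.2304] 0.04531684267263074
12.739859560581932
```

View pics/w1.png

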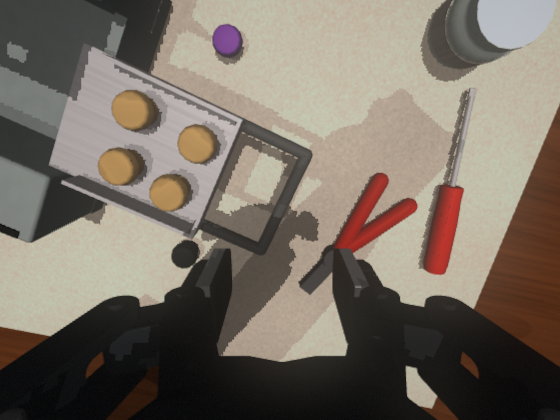

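View pics/ov.png

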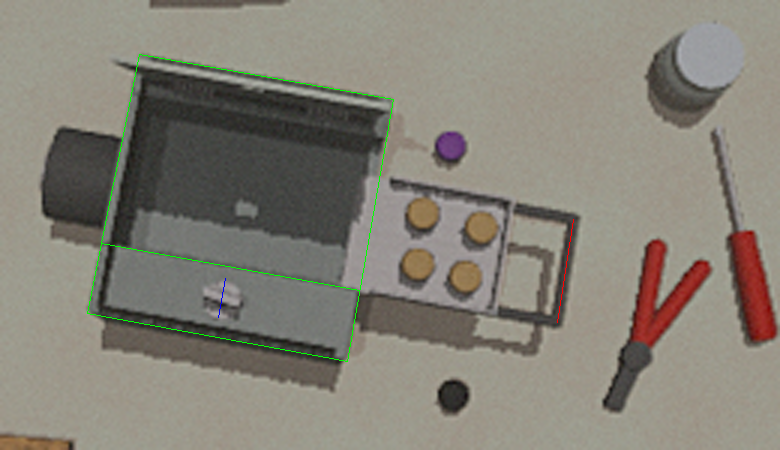

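The wrist view confirms the layout: bar from (310,155) to (262,250), with the decoys and pliers clear of it. The overlay also fits. j6 rises with a positive turn, so I need the flipped orientation, a turn of -155°.

Emit:
{"name": "servo_tool", "arguments": {"increments": [[120,[0,0,0],-8.5],[120,[0,0,0],-8.5],[120,[0,0,0],-8.5],[120,[0,0,0],-8.5],[120,[0,0,0],-8.5],[120,[0,0,0],-8.5],[120,[0,0,0],-8.5],[120,[0,0,0],-8.5],[120,[0,0,0],-8.5],[120,[0,0,0],-8.5]]}}

```text
clock: 2.2
eef_pos: [0.487, -0.239, 0.231]
tool_rot: [0.657, 0.754, -0.0, -0.0]
ft_force: [0.3, -0.7, -0.7]
grip_width: 0.0452
```

Emit:
{"name": "servo_tool", "arguments": {"increments": [[120,[0,0,0],-8.5],[120,[0,0,0],-8.5],[120,[0,0,0],-8.5],[120,[0,0,0],-8.5],[120,[0,0,0],-8.5],[120,[0,0,0],-8.5],[120,[0,0,0],-8.5],[120,[0,0,0],-8.5],[120,[0,0,0],-2],[120,[0,0,0],0]]}}

```text
clock: 3.2
eef_pos: [0.4871, -0.239, 0.2311]
tool_rot: [0.109, 0.994, 0.0, -0.0]
ft_force: [-0.6, 0.2, -0.2]
grip_width: 0.0452
```

```bash
cat >> h.py <<'E'
yaw=np.radians(-12.25);Rz=R.from_euler('z',yaw).as_matrix();O=np.array([.5558,.0338,0])
def T2W(p): return O+Rz@np.array(p)
def W2T(p): return (np.atleast_2d(p)-O)@Rz
def st():
    o=status.get_obs();x=R.from_quat(o['tool_rot']).as_matrix()
    phi=np.degrees(np.arctan2(x[1,0],x[0,0]))
    print('t',round(o['clock'],2),'j',o['joint_pos'].round(2),'eef',o['eef_pos'].round(4),'phi',phi.round(2),'tum',W2T(o['eef_pos'])[0].round(4),'F',o['ft_force'].round(1),'w',o['grip_width'].round(4),'tilt',x[:2,2].round(4))
    return o,phi,x
def delta(target):
    o,phi,x=st(); print('tool shift mm',(x.T@(np.array(target)-o['eef_pos'])*1000).round(1))
E
python3 - <<'E'
from h import *
z=load('w1');C=cloud(z);T=W2T(C.reshape(-1,3)).reshape(C.shape)
m=(T[...,2]>.08)&(T[...,2]<.11)&(T[...,1]<-.255)&(T[...,1]>-.30)&(abs(T[...,0]+.01)<.035)
P=T[m];print(m.sum(),P[:,1].min(),P[:,1].max(),np.median(P,0),np.percentile(P[:,2],95))
m=(T[...,2]>.08)&(T[...,2]<.11)&(T[...,1]<-.24)&(T[...,1]>-.30);P=T[m];print(P[:,0].min(),P[:,0].max())
delta(T2W([-.009,-.281,.15]))
E
```

```text
981 -0.28421134824299 -0.27420609530994594 [-0.00876095 -0.27873545  0.10223778] 0.10377502524296811
-0.060785995042110845 0.0390229997638922Traceback (most recent call last):
  File "<stdin>", line 6, in <module>
  File "h.py", line 28, in delta
    o,phi,x=st(); print('tool shift mm',(x.T@(np.array(target)-o['eef_pos'])*1000).round(1))
            ~~^^
  File "h.py", line 25, in st
    print('t',round(o['clock'],2),'j',o['joint_pos'].round(2),'eef',o['eef_pos'].round(4),'phi',phi.round(2),'tum',W2T(o['eef_pos'])[0].round(4),'F',o['ft_force'].round(1),'w',o['grip_width'].round(4),'tilt',x[:2,2].round(4))
                                                                                                                                                                                ^^^^^^^^^^^^^^^^^^^^^
AttributeError: 'float' object has no attribute 'round'
```

```bash
sed -i "s/o\['grip_width'\].round(4)/round(float(o['grip_width']),4)/" h.py
python3 - <<'E'
from h import *
delta(T2W([-.0095,-.2795,.077]))
E
```

```text
t 3.2 j [-0.46  0.33  0.12  1.37 -0.   -0.24] eef [ 0.4871 -0.239   0.2311] phi 167.49 tum [-0.0092 -0.2812  0.2311] F [-0.6  0.2 -0.2] w 0.0452 tilt [-0.0008  0.0002]
tool shift mm [  0.2   1.7 154.1]
```

Emit:
{"name": "servo_tool", "arguments": {"increments": [[120,[0,2,30],0],[120,[0,0,30],0],[120,[0,0,30],0],[120,[0,0,30],0],[120,[0,0,24],0],[120,[0,0,10],0],[120,[0,0,0],0],[255,[0,0,0],0],[255,[0,0,0],0],[255,[0,0,0],0]]}}

```text
clock: 4.2
eef_pos: [0.4895, -0.2371, 0.079]
tool_rot: [0.109, 0.994, -0.0, 0.002]
ft_force: [0.7, 0.5, 2.0]
grip_width: 0.0078
```

Run:
```python
from h import *
st();grab('wrist','w2');grab('scene','s2')
```

```text
t 4.2 j [-0.45  0.44 -0.13  1.    0.   -0.23] eef [ 0.4895 -0.2371  0.079 ] phi 167.5 tum [-0.0073 -0.2788  0.079 ] F [0.7 0.5 2. ] w 0.0078 tilt [ 0.003  -0.0011]
```

View pics/w2.png

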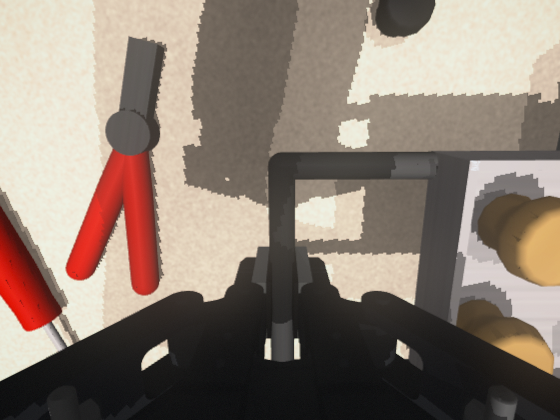

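View pics/s2.png

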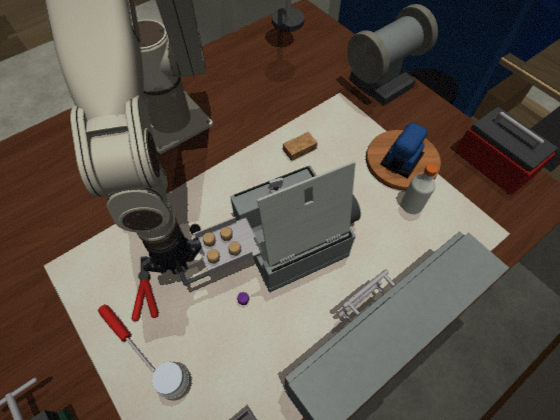

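The bar is centred between the fingers at (283,290), width 7.8 mm. Now I'll tip the tray along its arc (tool +y is tumbler +y).

Emit:
{"name": "servo_tool", "arguments": {"increments": [[255,[0,0.3,-9.9],0],[255,[0,0.9,-9.9],0],[255,[0,1.5,-9.8],0],[255,[0,2.1,-9.7],0],[255,[0,2.6,-9.5],0],[255,[0,3.2,-9.4],0],[255,[0,3.8,-9.2],0],[255,[0,4.3,-8.9],0],[255,[0,4.8,-8.6],0],[255,[0,5.3,-8.3],0]]}}

```text
clock: 5.3
eef_pos: [0.4953, -0.2094, 0.1719]
tool_rot: [0.109, 0.994, -0.001, 0.001]
ft_force: [5.4, -2.1, -4.4]
grip_width: 0.0082
```

Run:
```python
from h import *
st();grab('scene','s3')
t=np.r_[np.linspace(.6,1.2,11),1.26,1.32,1.36]
print((165*np.diff(1-np.cos(t))).round(1),(165*np.diff(np.sin(t))).round(1))
```

```text
t 5.3 j [-0.4   0.34 -0.01  1.21 -0.   -0.18] eef [ 0.4953 -0.2094  0.1719] phi 167.48 tum [-0.0075 -0.2505  0.1719] F [ 5.4 -2.1 -4.4] w 0.0082 tilt [ 0.0018 -0.0028]
[5.8 6.3 6.7 7.2 7.6 7.9 8.3 8.6 8.9 9.1 9.3 9.5 6.4] [8.  7.6 7.2 6.8 6.4 5.9 5.4 4.9 4.4 3.9 3.3 2.7 1.5]
```

View pics/s3.png

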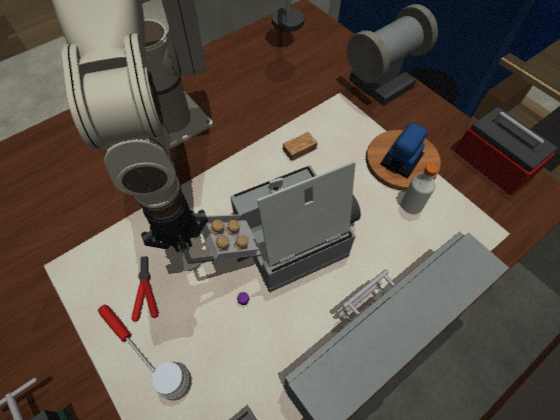

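The knobs are sliding on the tilted tray around (230,235). Continuing to about 1.3 rad.

Emit:
{"name": "servo_tool", "arguments": {"increments": [[255,[0,5.8,-8.0],0],[255,[0,6.3,-7.6],0],[255,[0,6.7,-7.2],0],[255,[0,7.2,-6.8],0],[255,[0,7.6,-6.4],0],[255,[0,7.9,-5.9],0],[255,[0,8.3,-5.4],0],[255,[0,8.6,-4.9],0],[255,[0,8.9,-4.4],0],[255,[0,9.1,-3.9],0]]}}

```text
clock: 6.35
eef_pos: [0.5112, -0.1371, 0.2347]
tool_rot: [0.11, 0.994, -0.004, 0.002]
ft_force: [-0.9, -7.0, 11.8]
grip_width: 0.0076
```

Emit:
{"name": "servo_tool", "arguments": {"increments": [[255,[0,6,-2.4],0],[255,[0,6,-2.0],0],[255,[0,0,0],0],[255,[0,0,0],0],[255,[0,0,0],0],[255,[0,0,0],0],[255,[0,0,0],0],[255,[0,0,0],0],[255,[0,0,0],0],[255,[0,0,0],0]]}}

```text
clock: 7.35
eef_pos: [0.514, -0.1239, 0.239]
tool_rot: [0.109, 0.994, -0.002, 0.002]
ft_force: [-0.2, -3.9, 12.1]
grip_width: 0.0074
```

Run:
```python
from h import *
st();grab('scene','s4');grab('top','t4')
a=cv2.imread('pics/s4.png')[150:300,140:380];b=cv2.imread('pics/t4.png')[130:280,200:440]
cv2.imwrite('pics/st4.png',cv2.resize(np.vstack([a,b]),None,fx=2,fy=2,interpolation=cv2.INTER_CUBIC))
```

```text
t 7.35 j [-0.23  0.29  0.09  1.37 -0.   -0.02] eef [ 0.514  -0.1239  0.239 ] phi 167.43 tum [-0.0074 -0.163   0.239 ] F [-0.2 -3.9 12.1] w 0.0074 tilt [ 0.0042 -0.0042]
```

View pics/st4.png

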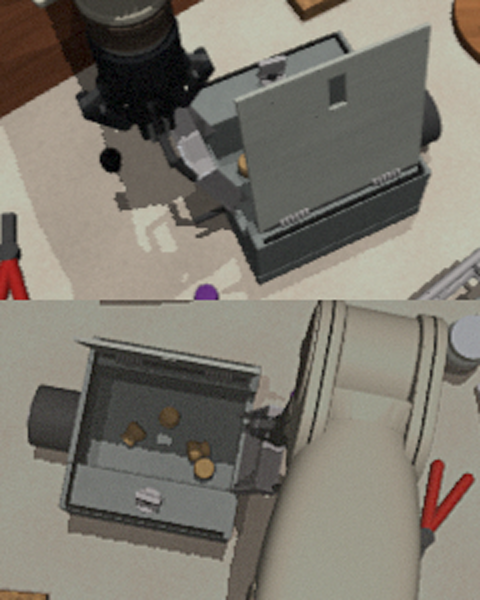

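All four knobs are visible in the hopper in the lower (top-view) half, near (130,432), (170,415), (197,450) and (204,467). Lowering the tray.

Run:
```python
from h import *
t=np.linspace(1.276,0,18)
print((165*np.diff(1-np.cos(t))).round(1).tolist(),(-165*np.diff(np.sin(t))).round(1).tolist())
z=load('t4');C=cloud(z);T=W2T(C.reshape(-1,3)).reshape(C.shape);im=z['im'].astype(int)
m=(im[...,0]-im[...,2]>45)&(abs(T[...,0])<.09)&(abs(T[...,1])<.12)
n,l,s,c=cv2.connectedComponentsWithStats(m.astype(np.uint8))
for i in range(1,n):
    if s[i,4]>8: print(s[i,4],c[i],T[l==i].mean(0).round(3),T[l==i].max(0).round(3))
```

```text
[-11.7, -11.4, -11.0, -10.5, -10.0, -9.4, -8.8, -8.1, -7.4, -6.6, -5.8, -5.0, -4.1, -3.2, -2.3, -1.4, -0.5] [4.0, 4.9, 5.7, 6.6, 7.3, 8.0, 8.7, 9.4, 9.9, 10.5, 10.9, 11.3, 11.7, 12.0, 12.2, 12.3, 12.4]
16 [297.  206.5] [-0.012 -0.045  0.056] [-0.008 -0.04   0.06 ]
73 [301.61643836 213.75342466] [-0.029 -0.061  0.057] [-0.016 -0.048  0.064]
```

Emit:
{"name": "servo_tool", "arguments": {"increments": [[255,[0,-11.7,4.0],0],[255,[0,-11.4,4.9],0],[255,[0,-11.0,5.7],0],[255,[0,-10.5,6.6],0],[255,[0,-10.0,7.3],0],[255,[0,-9.4,8.0],0],[255,[0,-8.8,8.7],0],[255,[0,-8.1,9.4],0],[255,[0,-7.4,9.9],0],[255,[0,-6.6,10.5],0]]}}

```text
clock: 8.45
eef_pos: [0.494, -0.2157, 0.1603]
tool_rot: [0.109, 0.994, -0.0, 0.001]
ft_force: [5.1, -2.5, 2.8]
grip_width: 0.0074
```

Emit:
{"name": "servo_tool", "arguments": {"increments": [[255,[0,-5.8,10.9],0],[255,[0,-5.0,11.3],0],[255,[0,-4.1,11.7],0],[255,[0,-3.2,12.0],0],[255,[0,-2.3,12.2],0],[255,[0,-1.4,12.3],0],[255,[0,-0.4,9],0],[120,[0,0,0],0],[120,[0,0,0],0],[120,[0,0,0],0]]}}

```text
clock: 9.45
eef_pos: [0.4869, -0.2358, 0.0803]
tool_rot: [0.109, 0.994, 0.001, -0.002]
ft_force: [0.1, 0.0, -0.6]
grip_width: 0.0453
```

Run:
```python
from h import *
st()
```

```text
t 9.45 j [-0.45  0.43 -0.13  1.01  0.   -0.23] eef [ 0.4869 -0.2358  0.0803] phi 167.5 tum [-0.0101 -0.2781  0.0803] F [ 0.1  0.  -0.6] w 0.0453 tilt [-0.0029  0.0016]
```

Emit:
{"name": "servo_tool", "arguments": {"increments": [[120,[0,0,-35],0],[120,[0,0,-35],0],[120,[0,0,-35],0],[120,[0,0,-35],0],[120,[13.6,46,0],0],[120,[13.6,46,0],0],[120,[13.6,46,0],0],[120,[13.6,46,0],0],[120,[13.6,46,0],0],[120,[13.6,46,0],0]]}}

```text
clock: 10.45
eef_pos: [0.4672, 0.0524, 0.2212]
tool_rot: [0.109, 0.994, -0.0, -0.0]
ft_force: [1.0, 0.5, 0.1]
grip_width: 0.0452
```

Emit:
{"name": "servo_tool", "arguments": {"increments": [[120,[0,0,0],-8.25],[120,[0,0,0],-8.25],[120,[0,0,0],-8.25],[120,[0,0,0],-8.25],[120,[0,0,0],-8.25],[120,[0,0,0],-8.25],[120,[0,0,0],-8.25],[120,[0,0,0],-8.25],[120,[0,0,0],-8.25],[120,[0,0,0],-8.25]]}}

```text
clock: 11.45
eef_pos: [0.4676, 0.0506, 0.221]
tool_rot: [-0.576, 0.817, 0.0, -0.001]
ft_force: [-1.4, 0.1, 0.4]
grip_width: 0.0449
```

Run:
```python
from h import *
st();grab('wrist','w5');grab('top','t5');grab('scene','s5')
z=load('w5');C=cloud(z)
m=(C[...,2]>.145)&(C[...,2]<.175)&(abs(C[...,0]-.467)<.03)&(abs(C[...,1]-.0525)<.03)
P=C[m];print(m.sum(),P.mean(0));r=cv2.minAreaRect(P[:,:2].astype(np.float32)*1000);print(r,cv2.boxPoints(r).tolist())
l=cv2.fitLine(P[:,:2].astype(np.float32),cv2.DIST_L2,0,.01,.01).ravel();print(np.degrees(np.arctan2(l[1],l[0])))
```

```text
t 11.45 j [ 0.11  0.19 -0.09  1.29  0.   -1.12] eef [0.4676 0.0506 0.221 ] phi -109.66 tum [-0.0898 -0.0023  0.221 ] F [-1.4  0.1  0.4] w 0.0449 tilt [-0.0012 -0.    ]
643 [0.46690269 0.05214329 0.15830332]
((467.46661376953125, 53.34477996826172), (32.101619720458984, 7.829689979553223), 70.19744110107422) [[458.3455810546875, 39.56939697265625], [465.7122802734375, 36.91685485839844], [476.587646484375, 67.12016296386719], [469.220947265625, 69.772705078125]]
69.69514
```

View pics/w5.png

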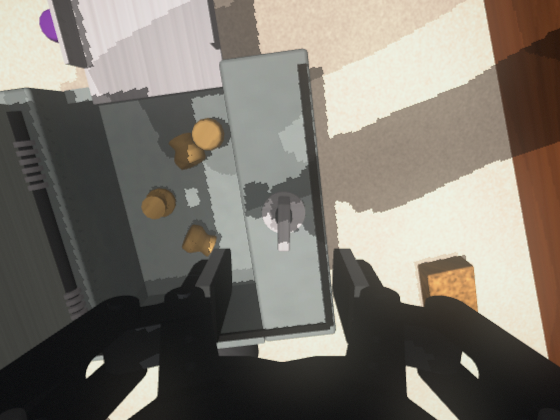

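View pics/s5.png

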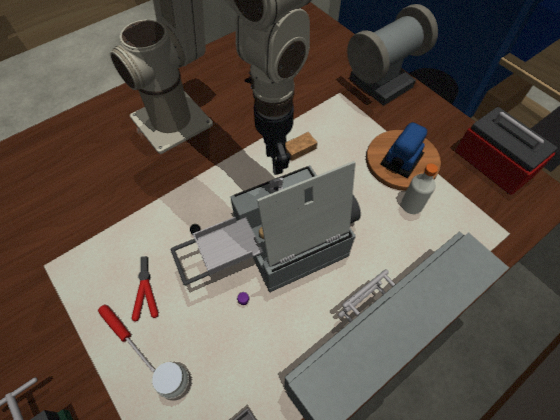

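The wrist view shows all four knobs lying in the hopper at (206,134), (186,150), (157,204) and (202,240). The tray is empty and down, and the wing at (284,222) lies between the jaws at 70°.

Run:
```python
from h import *
delta([.4673,.053,.130])
```

```text
t 11.6 j [ 0.11  0.19 -0.09  1.29  0.   -1.11] eef [0.4678 0.0506 0.221 ] phi -110.16 tum [-0.0895 -0.0022  0.221 ] F [-0.2  0.7  0.4] w 0.0451 tilt [-0.0008 -0.    ]
tool shift mm [-2.1  1.3 91. ]
```

Emit:
{"name": "servo_tool", "arguments": {"increments": [[120,[-2,1.3,20],0],[120,[0,0,20],0],[120,[0,0,20],0],[120,[0,0,15],0],[120,[0,0,10],0],[120,[0,0,6],0],[255,[0,0,0],0],[255,[0,0,0],0],[255,[0,0,0],0],[255,[0,0,0],0]]}}

```text
clock: 12.6
eef_pos: [0.4674, 0.0534, 0.1309]
tool_rot: [-0.574, 0.819, 0.001, 0.0]
ft_force: [-4.5, 2.5, 6.2]
grip_width: 0.0068
```

Run:
```python
from h import *
st();grab('wrist','w6')
```

```text
t 12.6 j [ 0.11  0.25 -0.25  1.07  0.   -1.11] eef [0.4674 0.0534 0.1309] phi -110.0 tum [-0.0905  0.0004  0.1309] F [-4.5  2.5  6.2] w 0.0068 tilt [-0.0004  0.0011]
```

View pics/w6.png

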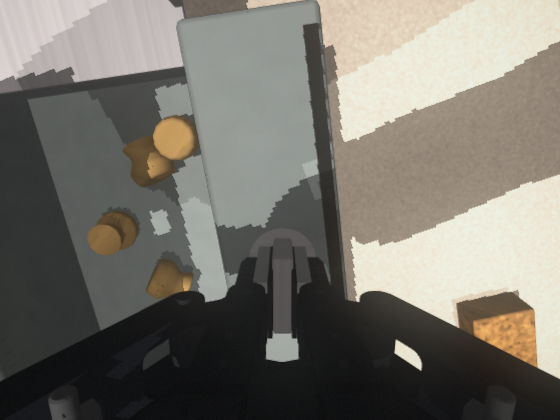

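The wing is held between the pads at (283,300). Turning clockwise 82.2°.

Emit:
{"name": "servo_tool", "arguments": {"increments": [[255,[0,0,0],8.2],[255,[0,0,0],8.2],[255,[0,0,0],8.2],[255,[0,0,0],8.2],[255,[0,0,0],8.2],[255,[0,0,0],8.2],[255,[0,0,0],8.2],[255,[0,0,0],8.2],[255,[0,0,0],8.2],[255,[0,0,0],8.2]]}}

```text
clock: 13.65
eef_pos: [0.4668, 0.0543, 0.1309]
tool_rot: [0.107, 0.994, 0.001, -0.001]
ft_force: [-5.3, 4.6, 6.6]
grip_width: 0.0068
```

Emit:
{"name": "servo_tool", "arguments": {"increments": [[255,[0,0,0],0],[255,[0,0,0],0],[120,[0,0,0],0],[120,[0,0,0],0],[120,[0,0,0],0],[120,[0,0,-10],0],[120,[0,0,-20],0],[120,[0,0,-30],0],[120,[0,0,-30],0],[120,[0,0,0],0]]}}

```text
clock: 14.65
eef_pos: [0.471, 0.0531, 0.2251]
tool_rot: [0.105, 0.994, 0.001, 0.005]
ft_force: [0.6, -0.1, -0.3]
grip_width: 0.0455
```

Run:
```python
from h import *
st();grab('wrist','w7')
z=load('w7');C=cloud(z)
m=(C[...,2]>.145)&(C[...,2]<.175)&(abs(C[...,0]-.467)<.03)&(abs(C[...,1]-.0525)<.03)
P=C[m];print(m.sum(),P.mean(0));r=cv2.minAreaRect(P[:,:2].astype(np.float32)*1000);print(r)
l=cv2.fitLine(P[:,:2].astype(np.float32),cv2.DIST_L2,0,.01,.01).ravel();print(np.degrees(np.arctan2(l[1],l[0])))
```

```text
t 14.65 j [ 0.11  0.18 -0.08  1.29 -0.    0.32] eef [0.471  0.0531 0.2251] phi 167.98 tum [-0.087   0.0009  0.2251] F [ 0.6 -0.1 -0.3] w 0.0455 tilt [0.0095 0.0009]
642 [0.4654062  0.0538182  0.15828736]
((466.9078369140625, 53.602149963378906), (7.828939437866211, 31.496854782104492), 77.92208099365234)
-12.545454
```

View pics/w7.png

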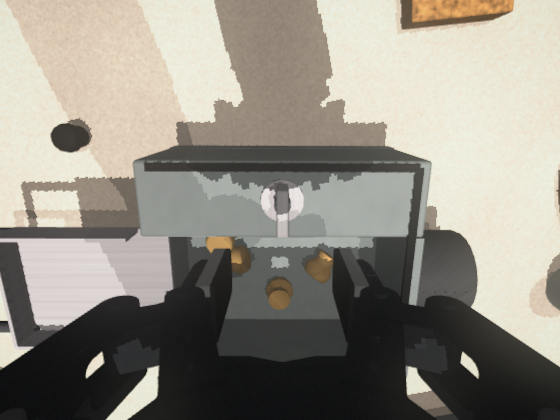

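The wing is now at -12.5° against the tumbler's -12.25°, so it lines up. Before going behind the cover, I'll check the arm's profile for clearance.

Run:
```python
from h import *
st();grab('scene','s7')
z=load('s7');C=cloud(z);T=W2T(C.reshape(-1,3))
C=C.reshape(-1,3);a=0.11
rad=C[:,0]*np.cos(a)+C[:,1]*np.sin(a);lat=-C[:,0]*np.sin(a)+C[:,1]*np.cos(a)
m=(abs(lat)<.12)&(rad>.0)&(rad<.6)&(C[:,2]>.2)&(T[:,0]<.0)
for r0 in np.arange(0,.6,.04):
    k=m&(rad>=r0)&(rad<r0+.04)
    if k.sum()>5: print(round(r0,2),k.sum(),C[k,2].min().round(3),C[k,2].max().round(3))
# cover plane again
m=(C[:,2]>.14)&(C[:,2]<.34)&(T[:,0]>.03)&(T[:,0]<.10)&(abs(T[:,1])<.11);P=T[m]
for _ in range(6):
    c=P.mean(0);n=np.linalg.svd(P-c,full_matrices=False)[2][2];P=P[abs((P-c)@n)<.005]
n*=np.sign(n[2]);print(len(P),c,n,np.arccos(n[2]),P[:,2].max(),P[:,1].min(),P[:,1].max())
```

```text
t 14.7 j [ 0.11  0.19 -0.09  1.29 -0.    0.32] eef [0.4698 0.053  0.2229] phi 167.98 tum [-0.0881  0.0005  0.2229] F [ 0.5  0.  -1.1] w 0.0454 tilt [0.0062 0.0005]
0.0 1240 0.201 0.381
0.04 3080 0.2 0.397
0.08 392 0.327 0.403
0.4 173 0.501 0.605
0.44 2394 0.224 0.623
0.48 6237 0.228 0.638
5828 [ 0.06693622 -0.00437416  0.24853188] [9.82692637e-01 7.15257980e-05 1.85243557e-01] 1.384476623579962 0.3372192844820602 -0.10146860155455653 0.09978253568055101
```

View pics/s7.png

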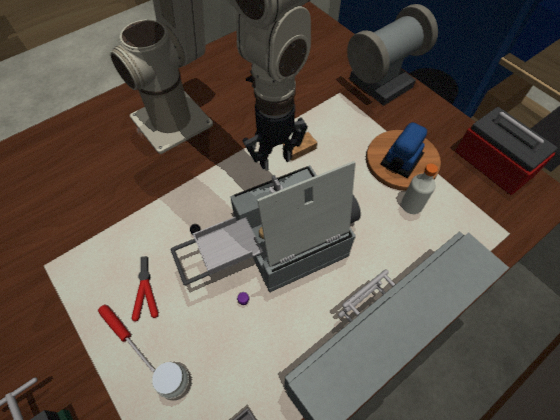

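The wrist sits about 0.35 m above the TCP, so the arm clears the cover, whose top is at 0.337. I'll go round the -y side with closed fingers.

Emit:
{"name": "servo_tool", "arguments": {"increments": [[255,[0,0,-28],0],[255,[0,0,-28],0],[255,[0,-46,0],0],[255,[0,-46,0],0],[255,[0,-46,0],0],[255,[0,-46,0],0],[255,[-47,0,0],0],[255,[-47,0,0],0],[255,[-47,0,0],0],[255,[-47,0,0],0]]}}

```text
clock: 15.75
eef_pos: [0.6144, -0.1669, 0.2745]
tool_rot: [0.105, 0.994, 0.0, -0.001]
ft_force: [1.1, -0.2, 0.5]
grip_width: 0.0002
```

Run:
```python
from h import *
st();grab('scene','s8')
```

```text
t 15.75 j [-0.27  0.52  0.53  1.58 -0.   -0.05] eef [ 0.6144 -0.1669  0.2745] phi 167.94 tum [ 0.0998 -0.1837  0.2745] F [ 1.1 -0.2  0.5] w 0.0002 tilt [-0.0022  0.0005]
```

View pics/s8.png

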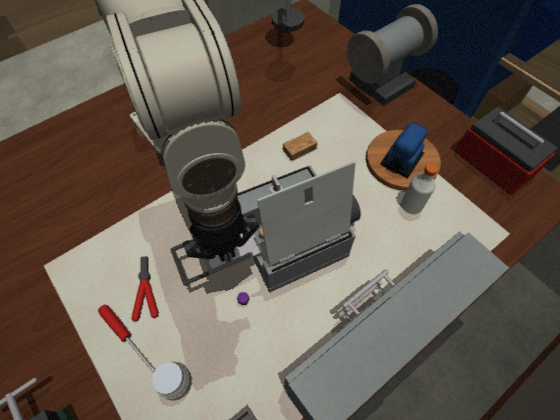

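The gripper is beside the cover's right edge and clear of it. Moving in behind.

Emit:
{"name": "servo_tool", "arguments": {"increments": [[255,[0,30,0],0],[255,[0,35,0],0],[255,[0,35,0],0],[255,[0,33,0],0],[255,[0,0,5],0],[255,[0,0,5],0],[255,[0,0,0],0],[255,[0,0,0],0],[255,[0,0,0],0],[255,[0,0,0],0]]}}

```text
clock: 16.8
eef_pos: [0.6412, -0.037, 0.2663]
tool_rot: [0.105, 0.994, -0.0, 0.0]
ft_force: [-0.5, -0.1, 0.6]
grip_width: -0.0001
```

Run:
```python
from h import *
o,_,_=st();grab('scene','s9')
H=.0855;r=.145;d=.011
th=np.r_[1.384,np.linspace(1.3,0,27)]
x=H-r*np.cos(th)+.005*np.sin(th)+d; zz=.122+r*np.sin(th)+.005*np.cos(th)
print(np.c_[th,x,zz].round(3)[:3]); print('dx',(-1000*np.diff(x)).round(1).tolist());print('dz',(-1000*np.diff(zz)).round(1).tolist())
```

```text
t 16.8 j [-0.06  0.53  0.53  1.56 -0.    0.15] eef [ 0.6412 -0.037   0.2663] phi 167.92 tum [ 0.0984 -0.0511  0.2663] F [-0.5 -0.1  0.6] w -0.0001 tilt [ 0.0006 -0.0001]
[[1.384 0.074 0.265]
 [1.3   0.063 0.263]
 [1.25  0.056 0.261]]
dx [12.0, 7.0, 6.9, 6.8, 6.6, 6.5, 6.3, 6.1, 5.9, 5.7, 5.5, 5.3, 5.0, 4.7, 4.4, 4.2, 3.8, 3.5, 3.2, 2.9, 2.6, 2.2, 1.9, 1.5, 1.2, 0.8, 0.4]
dz [2.4, 1.9, 2.2, 2.6, 2.9, 3.2, 3.5, 3.9, 4.2, 4.5, 4.7, 5.0, 5.3, 5.5, 5.7, 5.9, 6.1, 6.3, 6.5, 6.7, 6.8, 6.9, 7.0, 7.1, 7.2, 7.2, 7.2]
```

View pics/s9.png

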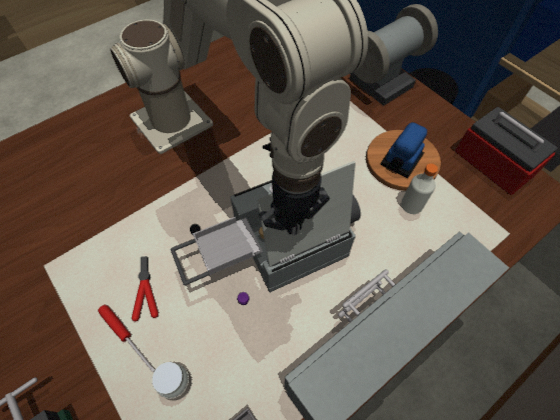

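The gripper is behind the cover with nothing touching. Starting to push the cover over along its arc.

Emit:
{"name": "servo_tool", "arguments": {"increments": [[255,[12,0,0],0],[255,[12,0,0],0],[255,[12,0,2.4],0],[255,[7,0,1.9],0],[255,[6.9,0,2.2],0],[255,[6.8,0,2.6],0],[255,[6.6,0,2.9],0],[255,[6.5,0,3.2],0],[255,[6.3,0,3.5],0],[255,[6.1,0,3.9],0]]}}

```text
clock: 17.85
eef_pos: [0.5604, -0.0189, 0.244]
tool_rot: [0.105, 0.995, 0.0, 0.001]
ft_force: [1.6, -0.5, 5.6]
grip_width: 0.0001
```

Run:
```python
from h import *
o,_,_=st();grab('scene','s10')
z=load('s10');C=cloud(z);T=W2T(C.reshape(-1,3))
m=(T[:,2]>.13)&(T[:,2]<.34)&(T[:,0]>-.05)&(T[:,0]<.10)&(T[:,1]>.02)&(T[:,1]<.095);P=T[m]
for tol in (.02,.01,.006,.005,.005):
    c=np.median(P,0);n=np.linalg.svd(P-P.mean(0),full_matrices=False)[2][2];P=P[abs((P-P.mean(0))@n)<tol]
n*=np.sign(n[2]);print(len(P),P.mean(0),n,np.arccos(n[2]))
```

```text
t 17.85 j [-0.03  0.36  0.2   1.41 -0.    0.18] eef [ 0.5604 -0.0189  0.244 ] phi 167.99 tum [ 0.0157 -0.0505  0.244 ] F [ 1.6 -0.5  5.6] w 0.0001 tilt [ 0.0012 -0.0001]
2874 [0.02460635 0.05792197 0.21986224] [8.24581242e-01 5.13437969e-04 5.65743327e-01] 0.9694618917004644
```

View pics/s10.png

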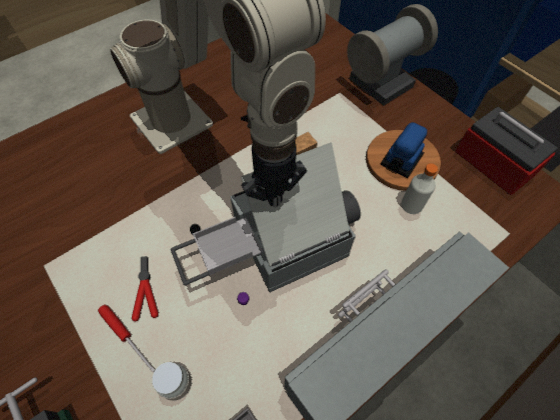

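The cover has come down to 0.97 rad as planned, with about 6 N at the tip. Continuing.

Emit:
{"name": "servo_tool", "arguments": {"increments": [[255,[5.9,0,4.2],0],[255,[5.7,0,4.5],0],[255,[5.5,0,4.7],0],[255,[5.3,0,5.0],0],[255,[5.0,0,5.3],0],[255,[4.7,0,5.5],0],[255,[4.4,0,5.7],0],[255,[4.2,0,5.9],0],[255,[3.8,0,6.1],0],[255,[3.5,0,6.3],0]]}}

```text
clock: 18.9
eef_pos: [0.5127, -0.0084, 0.1907]
tool_rot: [0.104, 0.995, 0.0, -0.0]
ft_force: [-0.7, -0.4, 8.4]
grip_width: 0.0
```

Run:
```python
from h import *
st()
```

```text
t 18.9 j [-0.02  0.29 -0.04  1.24  0.    0.19] eef [ 0.5127 -0.0084  0.1907] phi 168.02 tum [-0.0331 -0.0504  0.1907] F [-0.7 -0.4  8.4] w 0.0 tilt [-0.0008  0.001 ]
```

Emit:
{"name": "servo_tool", "arguments": {"increments": [[255,[3.2,0,6.5],0],[255,[2.9,0,6.7],0],[255,[2.6,0,6.8],0],[255,[2.2,0,6.9],0],[255,[1.9,0,7.0],0],[255,[1.5,0,7.1],0],[255,[1.2,0,7.2],0],[255,[0.8,0,7.2],0],[255,[0.4,0,7.2],0],[255,[0,0,0],0]]}}

```text
clock: 19.9
eef_pos: [0.4954, -0.0047, 0.127]
tool_rot: [0.104, 0.995, 0.001, -0.002]
ft_force: [-1.5, 1.7, 5.3]
grip_width: 0.0
```

```bash
cat > cov.py <<'E'
from h import *
import sys
tag=sys.argv[1]
st();grab('scene',tag);grab('wrist',tag+'w')
z=load(tag);C=cloud(z);T=W2T(C.reshape(-1,3))
m=(T[:,2]>.10)&(T[:,2]<.20)&(T[:,0]>-.12)&(T[:,0]<.07)&(T[:,1]>.02)&(T[:,1]<.095);P=T[m]
for tol in (.02,.01,.006,.005,.005):
    n=np.linalg.svd(P-P.mean(0),full_matrices=False)[2][2];P=P[abs((P-P.mean(0))@n)<tol]
n*=np.sign(n[2]);print(len(P),P.mean(0),n,'theta',np.arctan2(n[0],n[2]))
for a in np.arange(-.125,.09,.02):
    k=(abs(P[:,0]-a)<.004)
    if k.sum(): print(a.round(3),P[k,2].mean().round(4),k.sum())
E
python3 cov.py s11
```

```text
t 19.9 j [-0.01  0.31 -0.19  1.08  0.    0.2 ] eef [ 0.4954 -0.0047  0.127 ] phi 168.03 tum [-0.0508 -0.0504  0.127 ] F [-1.5  1.7  5.3] w 0.0 tilt [-0.0038  0.0016]
2038 [-0.01700635  0.05843507  0.12709778] [-9.83094370e-04 -2.93199203e-04  9.99999474e-01] theta -0.000983094570233339
-0.105 0.127 56
-0.085 0.1268 77
-0.065 0.1272 85
-0.045 0.127 89
-0.025 0.1268 84
-0.005 0.127 89
0.015 0.1271 90
0.035 0.1274 98
0.055 0.127 96
```

View pics/s11.png

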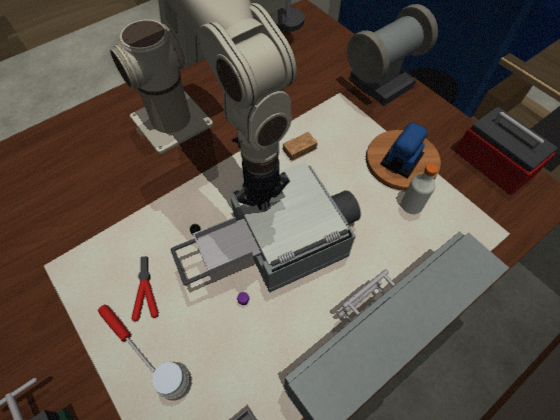

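View pics/s11w.png

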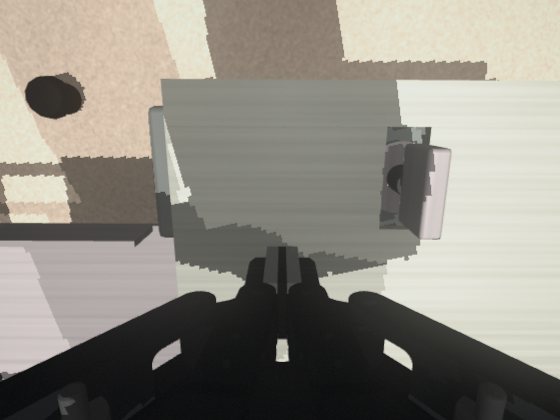

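The cover is flat (θ≈-0.001, outer face at 0.127 m) and the wing stands through the slot at (420,190). I'll press a little deeper for margin.

Emit:
{"name": "servo_tool", "arguments": {"increments": [[255,[0,0,1],0],[255,[0,0,1],0],[255,[0,0,1],0],[255,[0,0,0],0],[255,[0,0,0],0],[255,[0,0,0],0],[255,[0,0,0],0],[255,[0,0,0],0],[255,[0,0,0],0],[255,[0,0,0],0]]}}

```text
clock: 21.0
eef_pos: [0.4955, -0.0047, 0.1258]
tool_rot: [0.104, 0.995, 0.001, -0.001]
ft_force: [-6.1, 0.3, 15.6]
grip_width: -0.0004
```

```bash
python3 cov.py s12
```

```text
t 21.0 j [-0.01  0.31 -0.19  1.07  0.    0.2 ] eef [ 0.4955 -0.0047  0.1258] phi 168.03 tum [-0.0508 -0.0504  0.1258] F [-6.1  0.3 15.6] w -0.0004 tilt [-0.0028  0.0017]
2020 [-0.01676796  0.05825346  0.12624919] [-0.00700882  0.00428171  0.99996627] theta -0.0070089433310108395
-0.105 0.1255 59
-0.085 0.1258 80
-0.065 0.126 86
-0.045 0.126 86
-0.025 0.1262 92
-0.005 0.1264 100
0.015 0.1264 95
0.035 0.1266 100
0.055 0.1269 100
```

Emit:
{"name": "servo_tool", "arguments": {"increments": [[255,[0,0,1],0],[255,[0,0,0],0],[255,[0,0,0],0],[255,[0,0,0],0],[255,[0,0,0],0],[255,[0,0,0],0],[255,[0,0,0],0],[255,[0,0,0],0],[255,[0,0,0],0],[255,[0,0,0],0]]}}

```text
clock: 22.1
eef_pos: [0.4954, -0.0047, 0.1254]
tool_rot: [0.104, 0.995, 0.001, -0.001]
ft_force: [-8.3, 2.0, 19.3]
grip_width: 0.0003
```

Run:
```python
from h import *
st();grab('top','t13');grab('wrist','w13')
T=W2T(cloud(load('t13')).reshape(-1,3))
m=(abs(T[:,1]+.28)<.01)&(abs(T[:,0]+.0095)<.05)&(T[:,2]>.06);print('bar z',np.median(T[m,2]),m.sum())
z=load('w13');C=cloud(z);W=W2T(C.reshape(-1,3))
m=(W[:,2]>.150)&(W[:,2]<.17)&(abs(W[:,0]+.09)<.03)&(abs(W[:,1])<.02);P=W[m]
l=cv2.fitLine(P[:,:2].astype(np.float32),cv2.DIST_L2,0,.01,.01).ravel();print('wing',m.sum(),P.mean(0),np.degrees(np.arctan2(l[1],l[0])))
a=load('scene0')['im'].astype(int);b=load('s12')['im'].astype(int)
print(np.abs(a-b).sum(-1)[130:215,365:445].mean(),np.abs(a-b).sum(-1)[250:400,90:200].mean(), np.abs(a-b).sum(-1)[130:160,280:320].mean())
st()
```

```text
t 22.1 j [-0.01  0.31 -0.19  1.07  0.    0.2 ] eef [ 0.4954 -0.0047  0.1254] phi 168.03 tum [-0.0508 -0.0504  0.1254] F [-8.3  2.  19.3] w 0.0003 tilt [-0.0024  0.0017]
bar z 0.10075937803682966 169
wing 3069 [-0.09163126 -0.00111216  0.15756553] 0.133581
7.118970588235294 5.787939393939394 21.485833333333332
t 22.2 j [-0.01  0.31 -0.19  1.07  0.    0.2 ] eef [ 0.4955 -0.0047  0.1254] phi 168.03 tum [-0.0508 -0.0504  0.1254] F [-7.4  1.1 18.2] w -0.0 tilt [-0.0024  0.0017]
```

View pics/t13.png

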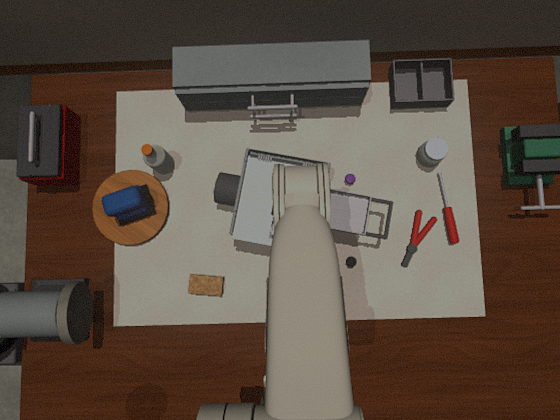

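The top view shows the bystanders where they started (sandblock (206,285), pliers (417,238), jar (433,152), glue (154,157), sander (125,202)). The tray is down, the wing is at 0.1° in the tumbler frame, and the cover is shut under about 18 N. Handing in.

```bash
python3 -c "
from workcell import order
print(order.job_done())"
```

```text
the job is handed in; nothing more can be done
None
```

I carried out the whole job and handed it in at about 22 s of the 72 s allowed. I lifted the tray by its bar to about 1.28 rad to tip in the four knobs and let it back down. Then I turned the wing about 82° clockwise and pushed the cover down from behind. The arm is still holding it shut.

Last checks:
- **Knobs:** all four were seen lying in the hopper before the cover was shut. The two whose height I could measure from above reached about 0.064 m, below the 0.085 m limit.
- **Tray:** the bar is back at its starting height, so the tray is down.
- **Wing:** it measures 0.1° from the slot direction and stands up through the slot.
- **Cover:** it measured 0 to -0.007 rad, flat on the frame, just before I pressed slightly harder. The arm presses it with about 18 N upward reaction.
- **Bystanders:** by eye in the top view, all are where they started. The image difference around the sanding block was somewhat larger, but the block sits at the same pixels, so I put that down to the arm's shadow.

No check failed or disagreed. The hand-in gave no verdict.

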